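Clutch in and open the throttle to full ahead on a trawler's engine control

ROBOT

A 6-joint arm with a two-finger parallel gripper is mounted at the origin on the work surface. World frame = base frame: x ahead of the robot, y to its left, z up, the work surface at z = 0. Lengths are in mm, angles in rad, forces in N, time in s.
With the tool pointing down it reaches from about 275 to 750 mm from the base axis. Payload 10.2 kg.
Tool frame: the origin (TCP) lies midway between the tips of the shut fingers; the grasp point (between the pads) lies 19 mm behind it; z points along the fingers, y is the line along which they close (so a half turn about z gives the same grasp; the last joint's range is limited). The gripper opens to 85 mm and grips with 20 to 120 N. Pads are 22 mm wide; open, the fingers measure 114 mm over their backs; the gripper's body (76 mm by 85 mm) begins 54 mm behind the grasp point. The pads swing forward as they close: fully open they stand 13 mm farther back than shut.
Start: joints at [-1.45, 0.313, 1.498, -0, 1.331, -0.223], TCP at [176.948, -494.288, 231.294] pointing down, gripper open.
Joint ranges: [-2.94, 2.94], [-0.97, 2.17], [0.19, 2.56], [-1.23, 4.37], [0.02, 3.11], [-2.88, 2.88]. Speed limits (rad/s): [2.39, 2.39, 3.01, 3.14, 3.14, 3.14].

INTERFACE

Orientations are given as a unit quaternion [w, x, y, z].
In Python, from rig import ctrl gives the robot as it stands.
- The arm moves only by the tool send_rows, never from a script. Its argument "targets" is a list of rows, each a list of 7 numbers: the closure, from -1 (fully open) to 1 (shut), so that 0 is half open, then the shift along the tool's x, y, z in m, then the turn, a rotation vector about the tool's x, y, z in rad. In form: [[claw, dx, dy, dz, ax, ay, az], ...]. A call has exactly 10 rows; each row shifts and turns the commanded pose from where the row before left it, along the tool's axes as they then stand; what a row does not reach is not made up. A row lasts 1/8 s, in which the tool goes at most 62.5 mm and 10.7 degrees, less where a joint would pass 70% of its speed; a pose out of reach is approached as far as the arm can. A call with a gripper value outside its range is refused whole. The fingers move at their own pace and stop on an object; "squeeze" is the grip in N (left out, the last holds). Time passes only in rows, so rows that do not move let the fingers close, or fill a call up. It gives the time, the measured TCP pose, the force, the opening and the grip force at its end, in the units of the state.
- ctrl.sense(): the state, without advancing time (a new reading comes with each control period).
- ctrl.capture(name): name is "side" or "top" or "wrist"; returns a dict with "img" (420x560x3 uint8, red, green, blue), "camera_matrix" (3x3 intrinsics, pixels), "k1" (the pictures are not rectified: a ray, as slopes to the right and down, at radius r is drawn at 1 + k1 r^2 times it, then the intrinsics apply), "R" (3x3) and "t" (3): a world point X has camera coordinates R X + t. Camera axes: x right, y down, z forward; pixel columns grow to the right and rows downward; lengths in mm; the calibration is good to about 2 mm. A picture is of the moment at which its call begins. There is no depth.
- ctrl.finish_job(): hands the job in; it is judged then, once.
Trained networks look in a picture, given as the dict that the camera call returned (one of the last four; its "shot" number tells which), for a name from the list of things; names that differ only in an ending like _2 or _b are one class to them, and where a whole thing is asked for, a point or a joint stands for the part that bears it (a point fixed in the world has none). Each returns a list of dicts, best first, with "score" (0 to 1); they miss things now and then, are a little off and sometimes report something else, mostly with a low value. They report only what shows in the picture. A call takes as long as a camera call. They do not tell look-alikes from the thing itself.
- ctrl.boxes_of(query, picture): "extent" ([left, top, width, height] in pixels, round what is visible of it).
- ctrl.landmark_of(query, picture): "point" ([column, row] in pixels: a listed point, or the origin of a listed thing).
The state is a dict: "time_s": time; "joints": joint angles; "dq": joint speeds; "tau": joint torques, N m; "eef_pos": TCP position; "ee_rot": TCP orientation; "force": force on the tool from outside, world axes, zero at the start; "wrist_torque": the same for the moment, N m; "grip_width": opening from 0.0 (shut) to 1.0 (fully open); "grip_force": force on a finger pad.
Only numpy, scipy, OpenCV 4.12 (cv2) and the standard library are available. Lean on these libraries where they do the work, as an engineer would, in place of code of your own. Each camera call takes 0.05 s, during which the arm holds its last target. There are 200 camera calls.

TASK

The nets are in: put the engine ahead and open her right up for the run home. With the fingertips push the upright black-knobbed control lever forward, away from you, until it drops into the first notch (clutch in, idling ahead), let it sit there for about a second while the gearbox takes up, then push it on out of that notch and all the way to the full-ahead stop, and leave it there. Only push it, never take the knob or shaft between the fingers, never draw it astern, and leave the sextant, dividers, hand bearing compass and canister where they are.

Things in the scene. Friction and masses are not known exactly. Their poses are not given: they have to be found in the camera images.
- throttle (a joint): angle of the engine control lever about its level axle, rad. 0 = neutral, upright; grows as the knob goes ahead (+x of control) and down. Sprung detent notches at 0, at 0.40 (first notch ahead) and -0.40 (astern). Full-ahead stop: hard end at 1.00 (57 degrees); astern end -0.6. Starts in the neutral notch. Outside the notches friction (2 to 4 N at the knob) keeps it where it is left.
- knob (a point): centre of the lever's black ball knob, 38 mm in diameter, 165 mm from the axle; upright it is 230 mm above the console. Its frame turns with the lever: z along the lever away from the axle, x to the side that leads when it goes ahead. Below it a steel shaft of 12 mm diameter, bare for about 85 mm between knob and housing.
- knob_at_notch (a point): fixed point where the knob's centre is with the lever in the first notch ahead. To get there the lever is pushed over a ridge between 0.15 and 0.25 rad, with about 8 N level at the knob (more if the finger rubs), and from about 0.3 rad drops in by itself. To leave it ahead takes the same push, over a bump near 0.55 rad, which then urges it on to about 0.65.
- knob_at_full (a point): fixed point where the knob's centre is with the lever hard on the full-ahead stop, about 154 mm above the console and 139 mm ahead of the axle.
- axle (a point): point on the lever's axle, in the middle of the housing, 65 mm above the console. The lever swings in the upright plane through this point that holds the x axis of control.
- control: engine control head, fixed on the console: flange 150 x 112 mm, grey housing 86 mm wide, its round top (radius 58 mm about the axle) 123 mm high, with a black slot; ticks: white neutral, green first notch, yellow astern notch, red full ahead; a steel stop pin at each slot end. Origin: centre of the flange's underside. x axis: ahead, the way to push (within 0.3 rad of the robot's x).
- drawer: chipped white plywood drawer pulled out of a low chart locker, fixed: drawer 300 x 320 mm, walls 80 mm high, 95 mm at the front panel, with a brass bar handle on its robot side; behind it the locker, 130 mm high, reaching 360 mm from the origin. Origin: centre of the drawer's underside; x axis points from the handle to the locker. It stands either left or right of the control head.
- sextant: aluminium sextant, about 200 x 185 mm and 80 mm high, lying loose in the drawer on its three legs. Origin: underside, middle of the frame. To be left alone.
- dividers: rusty steel chart dividers, 160 mm long, 11 mm high, lying loose in the drawer. Origin: underside, at mid-length. To be left alone.
- compass: yellow plastic hand bearing compass, a round puck of 76 mm diameter, 45 mm high with its prism, loose on the console ahead of the control head. Origin: centre of its underside. To be left alone.
- canister: brass screw-top canister with a knurled, dented lid, 43 mm in diameter and 49 mm high, loose on the console to the right of the control head. Origin: centre of its underside. To be left alone.
Things that resemble listed ones, but are neither listed nor needed, are in the scene too. Leave any brown look-alike of the control alone.

How it is judged:
By the outcome, as a careful person would: the job done as asked, in the order asked, and still so for the second after the job is handed in, with the robot touching nothing.
It also fails if it takes over 48 s, if anything falls off the work surface, if the arm or the gripper's body presses on something with over 40 N, if the wrist force passes 120 N, or if a joint passes its speed limit or range.

## Working session

There is one attempt and no reset: what is moved stays moved. The work goes in short steps, Python scripts to look and compute and a tool call to move; the robot and the scene stay as the last step left them, time stands still between calls to the robot, and variables do not carry over. Pictures are saved under pics/ and viewed, at most 10 in all, crops included, and the job is handed in when it is done.

Besides the shell and the picture viewer there is one more tool, called after "Call:" in YAML: its name, and indented under it one key for each argument. send_rows: Moves the arm, as the interface text tells. Its arguments: {"type":"object","properties":{"targets":{"type":"array"},"squeeze":{"type":"number"}},"required":["targets"]}

```bash
mkdir -p pics; ls; cat > h.py <<'E'
import numpy as np, cv2
from rig import ctrl
def ray(p,uv):
    K=np.array(p["camera_matrix"]);k=p["k1"];d=(np.linalg.inv(K)@[uv[0],uv[1],1])[:2]
    s=d.copy()
    for _ in range(30): s=d/(1+k*(s@s))
    R=np.array(p["R"]);t=np.array(p["t"]).ravel()
    v=R.T@np.array([s[0],s[1],1]);return -R.T@t, v/np.linalg.norm(v)
def atz(p,uv,z):
    o,v=ray(p,uv);return o+v*(z-o[2])/v[2]
def tri(a,ua,b,ub):
    o1,v1=ray(a,ua);o2,v2=ray(b,ub)
    s=np.linalg.lstsq(np.c_[v1,-v2],o2-o1,rcond=None)[0]
    A=o1+s[0]*v1;B=o2+s[1]*v2;return (A+B)/2,np.linalg.norm(A-B)
def proj(p,X):
    c=np.array(p["R"])@np.array(X)+np.array(p["t"]).ravel();s=c[:2]/c[2];s=s*(1+p["k1"]*(s@s))
    return (np.array(p["camera_matrix"])@[s[0],s[1],1])[:2]
def save(p,n): cv2.imwrite(f"pics/{n}.png",p["img"][:,:,::-1])
E
python3 - <<'E'
from h import *
P={}
for n in("side","top"):
    p=P[n]=ctrl.capture(n);save(p,n+"0")
    for q in("knob","axle","control","compass","canister","drawer"):
        print(n,q,[(np.round(d["point"]),round(d["score"],2)) for d in ctrl.landmark_of(q,p)[:3]])
    print([(np.round(d["extent"]),round(d["score"],2)) for d in ctrl.boxes_of("control",p)[:3]])
print(ctrl.sense())
E
```

```text
pics
side knob [(array([188., 227.]), 0.87), (array([349., 184.]), 0.85), (array([284., 224.]), 0.79)]
side axle [(array([197., 280.]), 0.86), (array([278., 276.]), 0.82), (array([343., 236.]), 0.76)]
side control [(array([194., 295.]), 0.76), (array([306., 401.]), 0.69), (array([344., 248.]), 0.64)]
side compass [(array([364., 306.]), 0.77), (array([271., 189.]), 0.74), (array([280., 277.]), 0.16)]
side canister [(array([287., 326.]), 0.69)]
side drawer [(array([269., 191.]), 0.92), (array([279., 223.]), 0.32)]
[(array([267., 325.,  77.,  95.]), 0.69), (array([245., 215.,  67., 101.]), 0.66), (array([317., 174.,  53.,  95.]), 0.61)]
top knob [(array([455., 222.]), 0.8), (array([268., 142.]), 0.76), (array([326., 321.]), 0.62)]
top axle [(array([274., 152.]), 0.92), (array([437., 227.]), 0.75), (array([324., 312.]), 0.69)]
top control [(array([321., 234.]), 0.8), (array([271., 159.]), 0.73), (array([314., 312.]), 0.64)]
top compass [(array([344., 159.]), 0.85)]
top canister [(array([359., 232.]), 0.74)]
top drawer [(array([156., 226.]), 0.68)]
[(array([408., 196.,  56.,  63.]), 0.96), (array([245., 130.,  55.,  57.]), 0.81), (array([293., 276.,  60.,  71.]), 0.73)]
{'time_s': 0.8, 'joints': array([-1.45041835e+00,  3.12893129e-01,  1.49771828e+00, -6.21768251e-05,
        1.33102188e+00, -2.23384719e-01]), 'dq': array([-0.00113333, -0.00064403,  0.00021565, -0.00010279, -0.0007417 ,
       -0.0001437 ]), 'tau': array([-1.34394420e-03, -4.12150097e+01, -2.59893823e+01, -1.85464028e-04,
        5.76188722e-04, -1.34650912e-05]), 'eef_pos': array([ 176.92177862, -494.28034708,  231.29080627]), 'ee_rot': array([-2.18412192e-05,  9.85263468e-01,  1.71043552e-01, -2.91130766e-05]), 'force': array([-0.05306916,  0.01541687, -0.34114185]), 'wrist_torque': array([-0.04556934, -0.01352567, -0.04300175]), 'grip_force': 0.0, 'grip_width': 1.00090008796502}
```

View pics/side0.png

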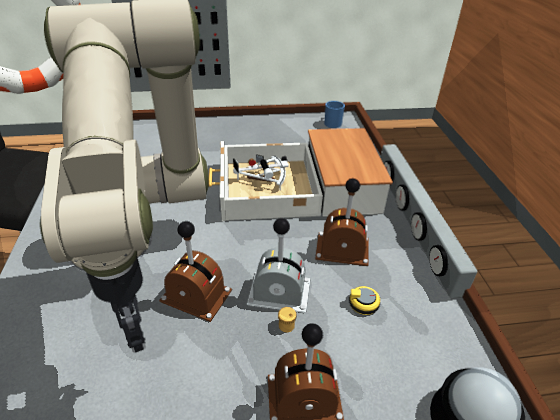

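View pics/top0.png

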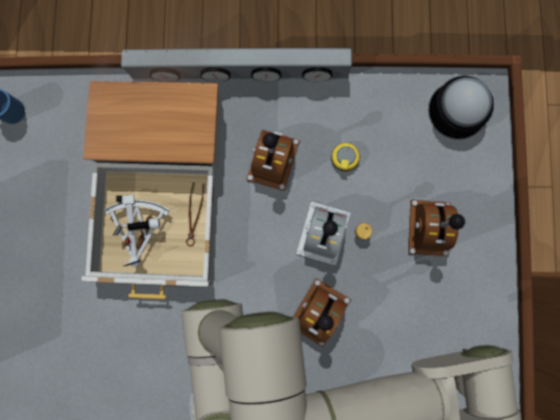

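Both pictures show one grey control head: its knob is at side (282,226) and top (330,228). The three brown look-alikes stand around it, the canister is at top (364,232) and the compass at top (345,156). Next I triangulate these and find the yaw.

```bash
python3 - <<'E'
from h import *
s=ctrl.capture("side");t=ctrl.capture("top")
def near(q,p,uv):
    L=[np.array(d["point"]) for d in ctrl.landmark_of(q,p)];L=[u for u in L if np.hypot(*(u-uv))<25]
    return L[0] if L else None
def black(p,uv,r=14):
    x,y=uv;c=p["img"][y-r:y+r,x-r:x+r].astype(int).max(2)<45
    n,l,st,ce=cv2.connectedComponentsWithStats(c.astype(np.uint8));i=1+st[1:,4].argmax();return ce[i]+[x-r,y-r],st[i]
for q,a,b in(("knob",(282,226),(330,228)),("axle",(278,276),(323,235)),("compass",(364,300),(345,156)),("canister",(287,322),(364,232))):
    ua,ub=near(q,s,a),near(q,t,b);print(q,ua,ub,None if ua is None or ub is None else tri(s,ua,t,ub))
ka,kb=black(s,(282,226)),black(t,(330,228));print(ka,kb,tri(s,ka[0],t,kb[0]))
for n,uv in(("bs1",(186,230)),):print(atz(t,(326,322),230), "brown near knob"); print(atz(t,(269,141),230))
print("compass",atz(t,(345,156),25),"can",atz(t,(364,232),49))
o=[]
for p,nm,c in((s,"side",(285,275)),(t,"top",(325,235))):
    im=p["img"][c[1]-60:c[1]+60,c[0]-50:c[0]+50,::-1];o.append(cv2.resize(im,None,fx=4,fy=4,interpolation=cv2.INTER_CUBIC))
cv2.imwrite("pics/crop.png",np.hstack(o))
np.savez("cams.npz",**{n+k:np.array(p[k]) for n,p in(("s",s),("t",t)) for k in("camera_matrix","k1","R","t")})
E
```

```text
knob [279.2 224.1] [325.1 228.9] (array([ 467.98527852, -228.67005743,  228.25944542]), np.float64(0.8403278986241037))
axle [279.8 278.1] [326.3 232.3] (array([ 470.32451938, -244.28469989,   61.95992922]), np.float64(1.3474252573380716))
compass [363.6 304.5] [344.7 157.5] (array([ 681.87323053, -301.15615113,   -0.76346069]), np.float64(0.465284580955313))
canister [288.3 325.8] [361.7 231.3] (array([ 477.96175089, -346.13855732,    2.52602597]), np.float64(3.911599055921103))
(array([280.83977901, 226.05524862]), array([  6,   7,  15,  15, 181], dtype=int32)) (array([328.88613861, 228.08910891]), array([  6,   0,  15,  28, 202], dtype=int32)) (array([ 470.19782247, -237.27941372,  229.58800453]), np.float64(0.04058828887296375))
[ 258.03648355 -230.28093244  230.        ] brown near knob
[673.02140102 -98.56614073 230.        ]
compass [ 680.96619988 -299.103645     25.        ] can [ 471.5483525  -345.14158261   49.        ]
```

View pics/crop.png

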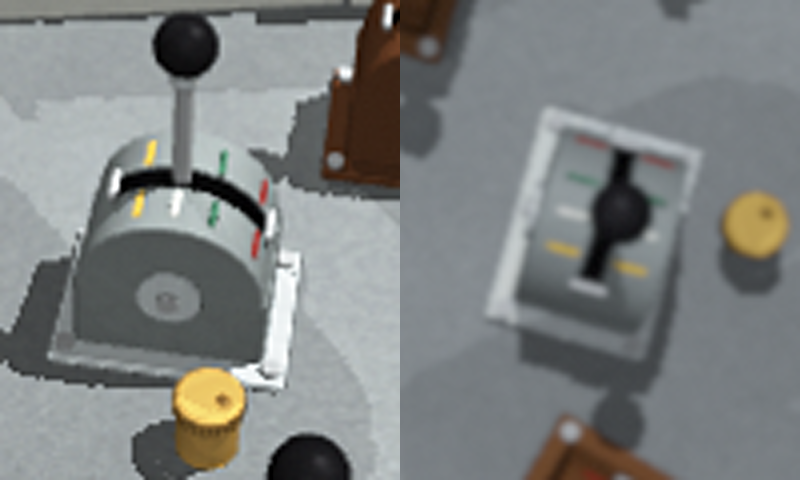

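The crop shows the neutral lever with its knob at side (281.5,226.5) and top (330,228). The red and green ticks are ahead, and the flange corners in the top view are TL (312,202.5), TR (350.5,213.8) and BL (297.5,254.5). The brown knob nearest the robot is about 210 mm behind.

```bash
python3 - <<'E'
from h import *
z=np.load("cams.npz");P=[{k:z[n+k] for k in("camera_matrix","k1","R","t")} for n in"st"]
s,t=P
k,e=tri(s,(281.2,226.3),t,(329.6,228.1));print("knob",k,e)
c=[atz(t,u,6)[:2] for u in((312,202.5),(350.5,213.8),(297.5,254.5),(335,264))]
TL,TR,BL,BR=c;print(c,"len",np.linalg.norm(TL-BL),np.linalg.norm(TR-TL))
d=TL-BL;print("yaw",np.arctan2(d[1],d[0]));d=TR-TL;print(np.arctan2(d[0],-d[1]));d=TR-BR;print("yaw",np.arctan2(d[1],d[0]));d=BR-BL;print(np.arctan2(d[0],-d[1]));print("ctr",np.mean(c,0),(TR+BL)/2)
# red ticks side/top: left(549) & right
for a,b in(((592,140),(660,161)),((583,180),(657,201)),((570,212),(650,236)),((562,248),(632,268))):
    f=lambda q:np.array([275+(q[0]-400)/4,175+q[1]/4])
    A,B=atz(t,f(a),120),atz(t,f(b),120);d=B-A;print("tick",np.arctan2(d[0],-d[1]),(A+B)/2)
E
```

```text
knob [ 470.46526973 -238.8936613   230.20872403] 0.6101982152222776
[array([ 554.55145152, -209.46418981]), array([ 523.76983894, -315.11244262]), array([ 411.79343998, -169.92024095]), array([ 386.48810259, -271.97360772])] len 148.1336347680423 110.04117863275987
yaw -0.2702245102475674
-0.2835109178835209
yaw -0.3044654464347039
-0.24305944727569237
ctr [ 469.15070826 -241.61762027] [ 467.78163946 -242.51634179]
tick -0.297414474022743 [ 516.09125114 -252.98750567  120.        ]
tick -0.2736450109219848 [ 490.85389532 -249.11362891  120.        ]
tick -0.2881811379515934 [ 469.77736945 -242.7659133   120.        ]
tick -0.274454406682305 [ 448.44056394 -234.56989634  120.        ]
```

Call:
send_rows:
  targets:
    - [1, 0, 0, -0.02, 0, 0, 0]
    - [1, 0, 0, -0.02, 0, 0, 0]
    - [1, 0, 0, -0.02, 0, 0, 0.1]
    - [1, 0, 0, -0.02, 0, 0, 0.1]
    - [1, 0, 0, -0.02, 0, 0, 0.1]
    - [1, 0, 0, 0, 0, 0, 0.1]
    - [1, 0, 0, 0, 0, 0, 0.1]
    - [1, 0, 0, 0, 0, 0, 0.123]
    - [1, 0, 0, 0, 0, 0, 0]
    - [1, 0, 0, 0, 0, 0, 0]
  squeeze: 20

```text
time_s: 2.55
eef_pos: [176.9, -494.3, 331.3]
ee_rot: [-0.0, 0.99, -0.138, -0.0]
force: [-0.2, -0.2, 0.1]
grip_width: -0.0
grip_force: 0.0
```

```bash
cat > plan.py <<'E'
import sys
from h import *
from scipy.spatial.transform import Rotation as Ro
ax=np.array([470,-240.5,65]);yaw=-0.279
def pose(th,phi,gap,h=15):   # lever angle, tool tilt, clearance behind knob
    a=np.array([np.cos(yaw),np.sin(yaw),0]);z=np.array([0,0,1])
    n=np.cos(phi)*a-np.sin(phi)*z;u=np.sin(phi)*a+np.cos(phi)*z
    K=ax+165*(np.sin(th)*a+np.cos(th)*z)
    R=np.c_[n,np.cross(-u,n),-u]
    return K-(30+gap)*n-h*u,Ro.from_matrix(R)
def rel(P,Q):return np.round(P[1].inv().apply(Q[0]-P[0])/1000,4),np.round((P[1].inv()*Q[1]).as_rotvec(),3)
def now():
    s=ctrl.sense();q=s["ee_rot"];return (s["eef_pos"],Ro.from_quat([q[1],q[2],q[3],q[0]])),s
E
python3 - <<'E'
from plan import *
P,s=now();print(s["time_s"],P[0],s["grip_width"],s["force"])
Q=pose(0,0,25);print(Q[0],rel(P,Q)); print(rel(P,(Q[0]+[0,0,115],Q[1])))
E
```

```text
2.55 [ 176.94178274 -494.28950054  331.28994495] -3.879111090570278e-05 [-0.16469907 -0.22757519  0.14216295]
[ 417.12677776 -225.35330497  215.        ] (array([ 0.1575, -0.3244,  0.1163]), array([-0.   ,  0.   ,  0.002]))
(array([ 0.1575, -0.3244,  0.0013]), array([-0.   ,  0.   ,  0.002]))
```

Call:
send_rows:
  targets:
    - [1, 0.0158, -0.0324, 0, 0, 0, 0]
    - [1, 0.0158, -0.0324, 0, 0, 0, 0]
    - [1, 0.0158, -0.0324, 0, 0, 0, 0]
    - [1, 0.0158, -0.0324, 0, 0, 0, 0]
    - [1, 0.0158, -0.0324, 0, 0, 0, 0]
    - [1, 0.0158, -0.0324, 0, 0, 0, 0]
    - [1, 0.0158, -0.0324, 0, 0, 0, 0]
    - [1, 0.0158, -0.0324, 0, 0, 0, 0]
    - [1, 0.0158, -0.0324, 0, 0, 0, 0.002]
    - [1, 0.0153, -0.0324, 0, 0, 0, 0]

```text
time_s: 3.8
eef_pos: [418.4, -225.3, 331.4]
ee_rot: [0.0, 0.99, -0.139, 0.0]
force: [-0.3, -0.7, -0.2]
grip_width: -0.002
grip_force: 0.0
```

Call:
send_rows:
  targets:
    - [1, 0, 0, 0.02, 0, 0, 0]
    - [1, 0, 0, 0.02, 0, 0, 0]
    - [1, 0, 0, 0.02, 0, 0, 0]
    - [1, 0, 0, 0.02, 0, 0, 0]
    - [1, 0, 0, 0.02, 0, 0, 0]
    - [1, 0, 0, 0.016, 0, 0, 0]
    - [1, 0, 0, 0, 0, 0, 0]
    - [1, 0, 0, 0, 0, 0, 0]
    - [1, 0, 0, 0, 0, 0, 0]
    - [1, 0, 0, 0, 0, 0, 0]

```text
time_s: 5.05
eef_pos: [417.8, -226.4, 215.7]
ee_rot: [0.0, 0.99, -0.14, 0.0]
force: [0.6, -0.1, -0.6]
grip_width: 0.002
grip_force: 0.0
```

```bash
python3 - <<'E'
from plan import *
P,s=now();print(s["time_s"],P[0],s["force"],s["joints"]);print(rel(P,pose(0,0,25)))
p=[ctrl.capture(n)["img"] for n in("side","wrist")]
a=cv2.resize(p[0][150:350,180:400,::-1],(400,364));b=cv2.resize(p[1][:,:,::-1],(400,300))
cv2.imwrite("pics/pre.png",np.hstack([a,np.vstack([b,np.zeros((64,400,3),np.uint8)])]))
E
```

```text
5.05 [ 417.81478451 -226.38395286  215.70844206] [ 0.5845597  -0.1111089  -0.61540302] [-7.43798931e-01  2.16178320e-01  1.66618439e+00  5.05904757e-06
  1.25843703e+00  1.10799717e+00]
(array([-0.0009, -0.0008,  0.0007]), array([ 0.   , -0.001, -0.002]))
```

View pics/pre.png

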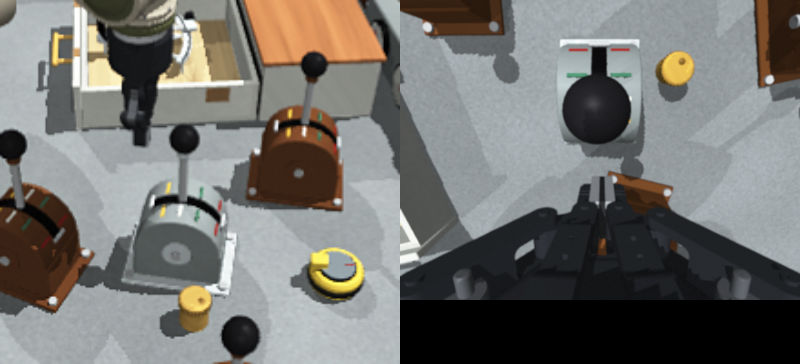

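The gripper stands squarely behind the knob with shut fingers at wrist crop (600,200) and the knob at (597,110). Next I compute the pushing rows.

```bash
python3 - <<'E'
from plan import *
P,s=now()
def rows(seq):
    for a,b in zip(seq,seq[1:]):
        d,r=rel(a,b);print([round(x,4) for x in [*d,*r]])
f=.55
print(rel(P,pose(0,0,2)))
th=np.linspace(0,.33,9);rows([pose(0,0,2)]+[pose(x,f*x,0) for x in th])
E
```

```text
(array([ 0.0222, -0.0008,  0.0005]), array([ 0.   , -0.   , -0.002]))
[np.float64(0.002), np.float64(-0.0), np.float64(0.0), np.float64(0.0), np.float64(0.0), np.float64(0.0)]
[np.float64(0.0065), np.float64(0.0), np.float64(-0.0005), np.float64(0.0), np.float64(-0.023), np.float64(0.0)]
[np.float64(0.0065), np.float64(-0.0), np.float64(-0.0004), np.float64(0.0), np.float64(-0.023), np.float64(0.0)]
[np.float64(0.0065), np.float64(-0.0), np.float64(-0.0003), np.float64(-0.0), np.float64(-0.023), np.float64(-0.0)]
[np.float64(0.0065), np.float64(0.0), np.float64(-0.0002), np.float64(0.0), np.float64(-0.023), np.float64(0.0)]
[np.float64(0.0064), np.float64(0.0), np.float64(-0.0), np.float64(0.0), np.float64(-0.023), np.float64(-0.0)]
[np.float64(0.0064), np.float64(-0.0), np.float64(0.0001), np.float64(0.0), np.float64(-0.023), np.float64(0.0)]
[np.float64(0.0064), np.float64(-0.0), np.float64(0.0002), np.float64(0.0), np.float64(-0.023), np.float64(0.0)]
[np.float64(0.0064), np.float64(-0.0), np.float64(0.0003), np.float64(-0.0), np.float64(-0.023), np.float64(-0.0)]
```

Approach to light contact, then go to about θ=0.08.

Call:
send_rows:
  targets:
    - [1, 0.005, -0.0008, 0.0005, 0, 0, 0]
    - [1, 0.005, 0, 0, 0, 0, 0]
    - [1, 0.005, 0, 0, 0, 0, 0]
    - [1, 0.004, 0, 0, 0, 0, 0]
    - [1, 0.003, 0, 0, 0, 0, 0]
    - [1, 0.002, 0, 0, 0, 0, 0]
    - [1, 0.0065, 0, -0.0005, 0, -0.023, 0]
    - [1, 0.0065, 0, -0.0004, 0, -0.023, 0]
    - [1, 0, 0, 0, 0, 0, 0]
    - [1, 0, 0, 0, 0, 0, 0]

```text
time_s: 6.4
eef_pos: [453.7, -235.8, 215.5]
ee_rot: [-0.003, 0.99, -0.14, -0.023]
force: [0.1, 0.5, 0.9]
grip_width: 0.0
grip_force: 0.2
```

```bash
python3 - <<'E'
from plan import *
P,s=now();print(s["time_s"],P[0],s["force"]);print(rel(P,pose(.0825,.55*.0825,0)))
p=ctrl.capture("wrist");save(p,"c1")
t=ctrl.capture("side")
print([(np.round(d["point"],1),round(d["score"],2)) for d in ctrl.landmark_of("knob",t)])
for th in(0,.1,.2,.4,.6,1):print(th,proj(t,ax+165*np.array([np.sin(th)*np.cos(yaw),np.sin(th)*np.sin(yaw),np.cos(th)])))
E
```

```text
6.4 [ 453.67147142 -235.8217649   215.4618411 ] [0.06497415 0.46597251 0.90312806]
(array([-0.0001,  0.    , -0.0003]), array([-0.   ,  0.001, -0.002]))
[(array([185.2, 225.6]), 0.89), (array([351.3, 183.4]), 0.81), (array([315.8, 336.8]), 0.62), (array([282.7, 224. ]), 0.57), (array([285.6, 325.3]), 0.51)]
0 [280.95345167 226.85593596]
0.1 [288.13456161 227.97559998]
0.2 [295.2260806  229.63053801]
0.4 [308.76671841 234.45041534]
0.6 [320.87295754 241.04448471]
1 [338.57350373 257.98242448]
```

View pics/c1.png

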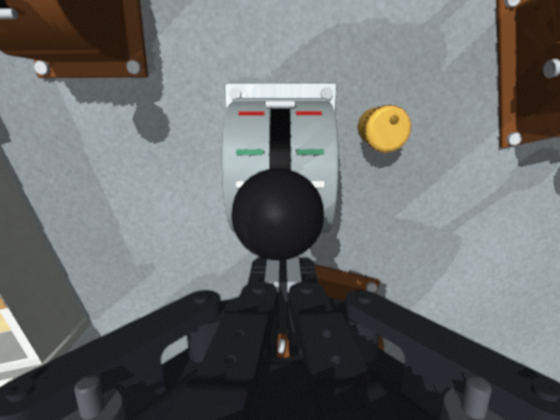

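The wrist view shows the knob at (278,213), radius about 45, with the fingertips just behind it at (265,270) and (297,270). I check where the knob really is.

```bash
cat >> plan.py <<'E'
def kn(th):return ax+165*np.array([np.sin(th)*np.cos(yaw),np.sin(th)*np.sin(yaw),np.cos(th)])
E
python3 - <<'E'
from plan import *
P,s=now();print(P[0],s["force"],s["wrist_torque"])
w=ctrl.capture("wrist");t=ctrl.capture("side")
for th in(0,.05,.1):print(th,proj(w,kn(th)),proj(t,kn(th)))
for f in(-11,11):print(f,proj(w,P[0]+P[1].apply([f,0,0])))
c=t["img"][210:245,265:310].astype(int).max(2)<45
n,l,st,ce=cv2.connectedComponentsWithStats(c.astype(np.uint8));i=1+st[1:,4].argmax();print(ce[i]+[265,210],st[i])
cv2.imwrite("pics/c2.png",cv2.resize(t["img"][190:300,230:340,::-1],None,fx=5,fy=5))
E
```

```text
[ 453.58467062 -235.8486492   215.51800475] [0.32484382 0.4848155  0.42493537] [-0.02590054 -0.01404683 -0.01171154]
0 [280.62095024 245.54080116] [280.95345167 226.85593596]
0.05 [280.54268629 227.14412014] [284.54924554 227.34783752]
0.1 [280.46749565 207.81672842] [288.13456161 227.97559998]
-11 [281.04291843 285.8712352 ]
11 [280.98720645 243.98248512]
[286.51871658 226.75935829] [ 14   9  16  16 187]
```

View pics/c2.png

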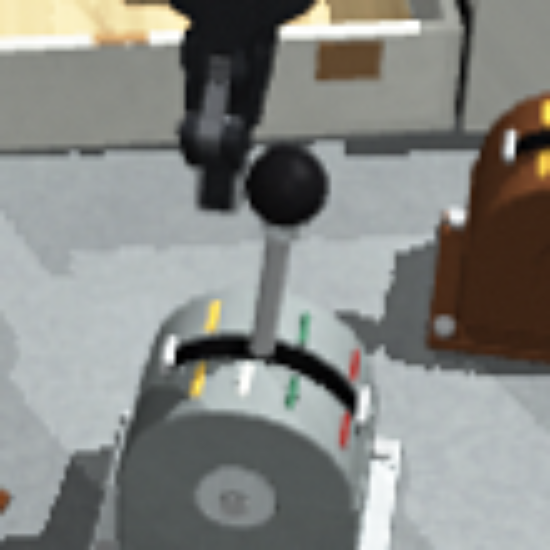

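The side crop shows the lever leaning slightly ahead with the knob at (286.5,226.8), so θ≈0.08 with the finger in contact as modelled. Now I push it over the ridge.

Call:
send_rows:
  targets:
    - [1, 0.0065, 0, -0.0003, 0, -0.023, 0]
    - [1, 0.0065, 0, -0.0002, 0, -0.023, 0]
    - [1, 0.0064, 0, 0, 0, -0.023, 0]
    - [1, 0.0064, 0, 0, 0, -0.023, 0]
    - [1, 0.0064, 0, 0.0002, 0, -0.023, 0]
    - [1, 0.0064, 0, 0.0003, 0, -0.023, 0]
    - [1, 0, 0, 0, 0, 0, 0]
    - [1, 0, 0, 0, 0, 0, 0]
    - [1, 0, 0, 0, 0, 0, 0]
    - [1, 0, 0, 0, 0, 0, 0]

```text
time_s: 7.9
eef_pos: [490.2, -246.4, 211.7]
ee_rot: [-0.013, 0.986, -0.14, -0.091]
force: [0.3, -0.6, 0.1]
grip_width: -0.0
grip_force: 0.0
```

```bash
cat >> plan.py <<'E'
def theta(t):
    c=t["img"][205:280,265:360].astype(int).max(2)<45
    n,l,st,ce=cv2.connectedComponentsWithStats(c.astype(np.uint8))
    r=[(ce[i]+[265,205],st[i,2:]) for i in range(1,n) if 120<st[i,4]<260]
    T=np.linspace(-.1,1.05,300);U=np.array([proj(t,kn(x)) for x in T])
    return [(u.round(1),b,round(T[np.hypot(*(U-u).T).argmin()],3),round(np.hypot(*(U-u).T).min(),1)) for u,b in r]
E
python3 - <<'E'
from plan import *
P,s=now();print(s["time_s"],P[0],s["force"]);print(rel(P,pose(.33,.55*.33,0)))
t=ctrl.capture("side");print(theta(t))
cv2.imwrite("pics/n1.png",cv2.resize(t["img"][190:300,230:340,::-1],None,fx=5,fy=5))
f=.55
for a,b in((.33,1.0),):
    th=np.linspace(a,b,14);q=[pose(x,f*x,0) for x in th]
    for A,B in zip(q,q[1:]):
        d,r=rel(A,B);print([float(x) for x in (*d,r[1])])
E
```

```text
7.9 [ 490.2011494  -246.4172104   211.72768888] [ 0.26513012 -0.61243638  0.10014999]
(array([ 0.0002, -0.0001, -0.0001]), array([-0.   ,  0.002, -0.002]))
[]
[0.008, 0.0, 0.0006, -0.028]
[0.0079, 0.0, 0.0008, -0.028]
[0.0079, -0.0, 0.001, -0.028]
[0.0078, -0.0, 0.0012, -0.028]
[0.0078, 0.0, 0.0014, -0.028]
[0.0077, 0.0, 0.0016, -0.028]
[0.0077, -0.0, 0.0018, -0.028]
[0.0076, 0.0, 0.002, -0.028]
[0.0075, -0.0, 0.0021, -0.028]
[0.0075, 0.0, 0.0023, -0.028]
[0.0074, -0.0, 0.0025, -0.028]
[0.0073, 0.0, 0.0027, -0.028]
[0.0072, -0.0, 0.0029, -0.028]
```

View pics/n1.png

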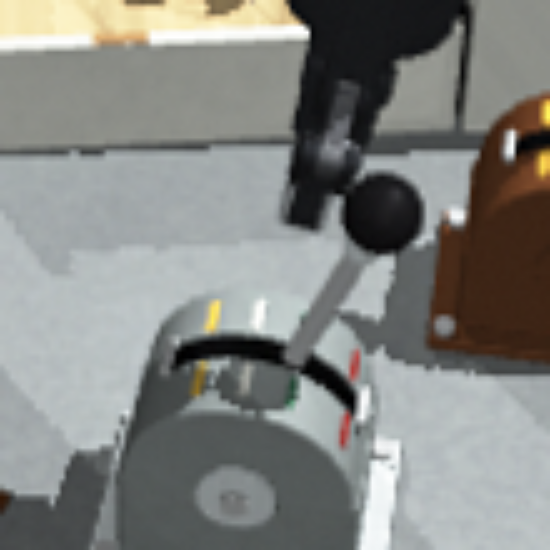

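The knob is at about (306.4,232.6), so θ≈0.37–0.38: the lever has dropped into the first notch and the finger is clear behind it. I'll seat it gently at 0.40, dwell, then push on.

Call:
send_rows:
  targets:
    - [1, 0.0054, 0, 0.0004, 0, -0.019, 0]
    - [1, 0.0052, 0, 0.0005, 0, -0.019, 0]
    - [1, 0, 0, 0, 0, 0, 0]
    - [1, 0, 0, 0, 0, 0, 0]
    - [1, 0, 0, 0, 0, 0, 0]
    - [1, 0, 0, 0, 0, 0, 0]
    - [1, 0, 0, 0, 0, 0, 0]
    - [1, 0.0079, 0, 0.001, 0, -0.028, 0]
    - [1, 0.0079, 0, 0.001, 0, -0.028, 0]
    - [1, 0.0078, 0, 0.0012, 0, -0.028, 0]

```text
time_s: 9.2
eef_pos: [521.2, -255.3, 200.2]
ee_rot: [-0.021, 0.978, -0.139, -0.152]
force: [-3.2, 1.3, 3.5]
grip_width: -0.002
grip_force: 1.8
```

Call:
send_rows:
  targets:
    - [1, 0.0078, 0, 0.0014, 0, -0.028, 0]
    - [1, 0.0077, 0, 0.0016, 0, -0.028, 0]
    - [1, 0.0077, 0, 0.0018, 0, -0.028, 0]
    - [1, 0.0076, 0, 0.002, 0, -0.028, 0]
    - [1, 0.0075, 0, 0.0021, 0, -0.028, 0]
    - [1, 0.0075, 0, 0.0023, 0, -0.028, 0]
    - [1, 0.0074, 0, 0.0025, 0, -0.028, 0]
    - [1, 0.0073, 0, 0.0027, 0, -0.028, 0]
    - [1, 0, 0, 0, 0, 0, 0]
    - [1, 0, 0, 0, 0, 0, 0]

```text
time_s: 10.45
eef_pos: [568.3, -269.0, 161.4]
ee_rot: [-0.037, 0.956, -0.135, -0.259]
force: [-0.6, -0.6, -0.3]
grip_width: 0.0
grip_force: 0.0
```

```bash
python3 - <<'E'
from plan import *
P,s=now();print(s["time_s"],P[0],s["force"])
for th in(.9,.95,1.0,1.02):print(th,rel(P,pose(th,.55*th,0)))
t=ctrl.capture("side");print(proj(t,kn(.9)),proj(t,kn(1)))
cv2.imwrite("pics/f1.png",cv2.resize(t["img"][200:310,270:380,::-1],None,fx=5,fy=5))
E
```

```text
10.45 [ 568.25257386 -268.95593759  161.35310641] [-0.57931505 -0.63308862 -0.2904845 ]
0.9 (array([-0.0093, -0.0003, -0.003 ]), array([-0.001,  0.034, -0.002]))
0.95 (array([-0.0022, -0.0003, -0.0006]), array([-0.001,  0.007, -0.002]))
1.0 (array([ 0.0049, -0.0003,  0.0021]), array([-0.001, -0.021, -0.002]))
1.02 (array([ 0.0077, -0.0003,  0.0033]), array([-0.001, -0.032, -0.002]))
[335.09204563 253.41926925] [338.57350373 257.98242448]
```

View pics/f1.png

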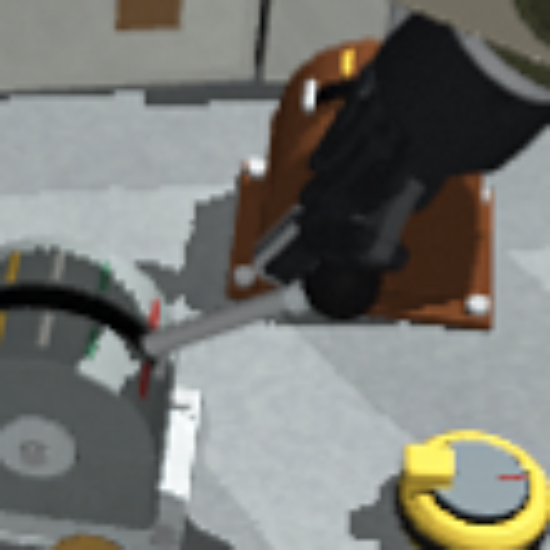

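The knob is now near (338.4,257.4), so θ is about 0.97–1.0. I press on gently until the stop is felt.

Call:
send_rows:
  targets:
    - [1, 0.0025, 0, 0.001, 0, -0.01, 0]
    - [1, 0.0025, 0, 0.001, 0, -0.01, 0]
    - [1, 0.0015, 0, 0.0006, 0, 0, 0]
    - [1, 0, 0, 0, 0, 0, 0]
    - [1, 0, 0, 0, 0, 0, 0]
    - [1, 0, 0, 0, 0, 0, 0]
    - [1, 0, 0, 0, 0, 0, 0]
    - [1, 0, 0, 0, 0, 0, 0]
    - [1, 0, 0, 0, 0, 0, 0]
    - [1, 0, 0, 0, 0, 0, 0]

```text
time_s: 11.75
eef_pos: [571.8, -269.9, 156.4]
ee_rot: [-0.038, 0.953, -0.135, -0.27]
force: [-6.5, 2.7, 5.9]
grip_width: -0.004
grip_force: 4.4
```

Call:
send_rows:
  targets:
    - [1, 0.001, 0, 0.0003, 0, 0, 0]
    - [1, 0.001, 0, 0.0003, 0, 0, 0]
    - [1, 0, 0, 0, 0, 0, 0]
    - [1, 0, 0, 0, 0, 0, 0]
    - [1, 0, 0, 0, 0, 0, 0]
    - [1, 0, 0, 0, 0, 0, 0]
    - [1, 0, 0, 0, 0, 0, 0]
    - [1, 0, 0, 0, 0, 0, 0]
    - [1, 0, 0, 0, 0, 0, 0]
    - [1, 0, 0, 0, 0, 0, 0]

```text
time_s: 13.0
eef_pos: [572.0, -270.0, 156.3]
ee_rot: [-0.039, 0.952, -0.135, -0.272]
force: [-14.4, 5.5, 14.3]
grip_width: -0.002
grip_force: 10.5
```

The stop is solid: 21 N with only 0.2 mm of movement. Now I back off.

Call:
send_rows:
  targets:
    - [1, -0.002, 0, 0, 0, 0, 0]
    - [1, -0.003, 0, 0, 0, 0, 0]
    - [1, -0.005, 0, 0, 0, 0, 0]
    - [1, -0.01, 0, 0, 0, 0, 0]
    - [1, -0.015, 0, 0, 0, 0, 0]
    - [1, -0.015, 0, 0, 0, 0, 0]
    - [1, -0.015, 0, -0.01, 0, 0, 0]
    - [1, 0, 0, -0.02, 0, 0, 0]
    - [1, 0, 0, -0.02, 0, 0, 0]
    - [1, 0, 0, 0, 0, 0, 0]

```text
time_s: 14.25
eef_pos: [546.1, -262.6, 231.7]
ee_rot: [-0.037, 0.953, -0.135, -0.268]
force: [0.0, 0.8, -0.6]
grip_width: -0.006
grip_force: 0.0
```

```bash
python3 - <<'E'
from plan import *
P,s=now();print(s["time_s"],P[0],s["force"])
t=ctrl.capture("side");print(proj(t,kn(.95)),proj(t,kn(1)))
print([(np.round(d["point"],1),round(d["score"],2)) for d in ctrl.landmark_of("knob",t)])
cv2.imwrite("pics/f2.png",cv2.resize(t["img"][170:350,230:410,::-1],None,fx=3,fy=3))
E
```

```text
14.25 [ 546.12414821 -262.63444149  231.67588592] [ 0.02491912  0.75047523 -0.55051914]
[336.91680074 255.68201899] [338.57350373 257.98242448]
[(array([314.5, 335.2]), 0.77), (array([338.5, 254.6]), 0.68), (array([185.2, 228.7]), 0.61), (array([278.6, 276.4]), 0.45)]
```

View pics/f2.png

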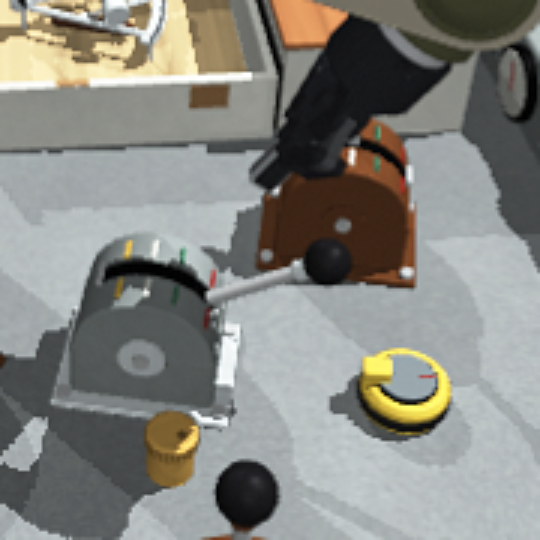

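The lever lies at the full-ahead stop with the knob at (338.7,256.7), and the gripper is clear. One last look from above checks the arm against the brown control ahead-left.

```bash
python3 - <<'E'
from plan import *
save(ctrl.capture("top"),"top1")
E
```

```text
(no output)
```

View pics/top1.png

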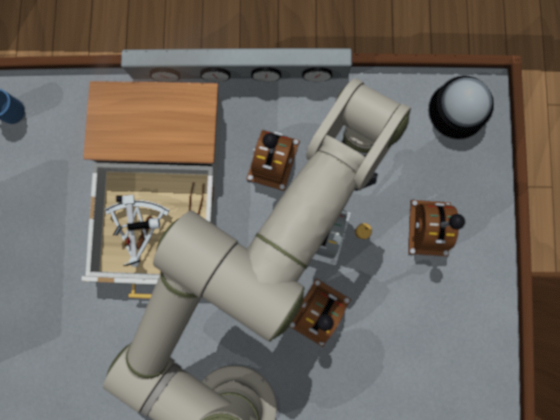

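The top view shows the brown knobs unmoved at (271,141), (326,322) and (457,222), the canister at (364,231), and the arm clear of everything. I'm handing the job in.

```bash
python3 -c "
from rig import ctrl
print(ctrl.finish_job())"
```

```text
the job is handed in; nothing more can be done
None
```

The lever was pushed into the first notch, held there for about 1.5 s, then pushed on to the full-ahead stop and left there; the robot is clear, nothing else appears to have moved, and the job is handed in.

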